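Load and seal the anaerobic culture jar

ROBOT

A 6-joint arm with a two-finger parallel gripper is mounted at the origin on a cart in front of the work surface, level with it; the furniture and walls round the work are solid. World frame = base frame: x ahead of the robot, y to its left, z up, the work surface at z = 0. Lengths are in mm, angles in rad, forces in N, time in s.
With the tool pointing down it reaches from about 275 to 750 mm from the base axis. Payload 10.2 kg.
Tool frame: the origin (TCP) lies at the very end of the fingers, on their centre line; the grasp point (between the pads) lies 19 mm behind it; z points along the fingers, y is the line along which they close (so a half turn about z gives the same grasp; the last joint's range is limited). The gripper opens to 85 mm and grips with 20 to 120 N. Pads are 22 mm wide; open, the fingers measure 114 mm over their backs; the gripper's body (76 mm by 85 mm) begins 54 mm behind the grasp point. The pads swing forward as they close: fully open they stand 13 mm farther back than shut.
Start: joints at [-1.383, 0.313, 1.498, -0, 1.331, -0.223], TCP at [209.643, -481.332, 231.294] pointing down, gripper open.
Joint ranges: [-2.94, 2.94], [-0.97, 2.17], [0.19, 2.56], [-1.23, 4.37], [0.02, 3.11], [-2.88, 2.88]. Speed limits (rad/s): [2.39, 2.39, 3.01, 3.14, 3.14, 3.14].

INTERFACE

Orientations are given as a unit quaternion [w, x, y, z].
In Python, from rig import * gives the robot as it stands. The module is installed in compiled form; this text tells all that it offers.
- The arm moves only by the shell command python3 -m crank 'ROWS' [FORCE]. ROWS is JSON, a list that holds one entry, the list of rows, each a list of 7 numbers: the shift along the tool's x, y, z in units of 25 mm (1.0 is 25 mm), then the turn, a rotation vector about the tool's x, y, z in units of 8 degrees (1.0 is 8 degrees), then the finger opening in mm, from 0 to 85.4. A call has exactly 8 rows; each row shifts and turns the commanded pose from where the row before left it, along the tool's axes as they then stand; what a row does not reach is not made up. A row lasts 1/10 s, in which the tool goes at most 50 mm and 8.59 degrees, less where a joint would pass 70% of its speed; a pose out of reach is approached as far as the arm can. A call is refused whole if a number of a shift passes 1 or a number of a turn 1, either way. A call with a gripper value outside its range is refused whole. The fingers move at their own pace and stop on an object; FORCE is the grip in N (left out, the last holds). Time passes only in rows, so rows that do not move let the fingers close, or fill a call up. It gives the time, the measured TCP pose, the force, the opening and the grip force at its end, in the units of the state.
- sense(): the state, without advancing time (a new reading comes with each control period).
- capture(name): name is "scene" or "top" or "wrist"; returns the picture (480x640x3 uint8, blue, green, red); there is no depth.
- camera_model(name): a dict with "fx", "fy", "cx", "cy" (pixels), "k1" (the pictures are not rectified: a ray, as slopes to the right and down, at radius r is drawn at 1 + k1 r^2 times it, then the intrinsics apply), "world_from_camera" (4x4, takes a point from camera to world coordinates); the wrist camera has in their place "T_tool_cam" (4x4, takes a point from camera to tool coordinates, whose origin is the TCP and whose axes are the flange's). Camera axes: x right, y up, looking along -z (the intrinsics and any distortion apply to the point x, -y, -z); pixel columns grow to the right and rows downward; lengths in mm; the calibration is good to about 2 mm. A picture is of the moment at which its call begins: read the wrist's pose just before it. camera_model takes no time and is no camera call.
- finish_job(): hands the job in; it is judged then, once.
The state is a dict: "time_s": time; "joints": joint angles; "dq": joint speeds; "tau": joint torques, N m; "eef_pos": TCP position; "ee_rot": TCP orientation; "force": force on the tool from outside, world axes, zero at the start; "wrist_torque": the same for the moment, N m; "grip_width": opening from 0.0 (shut) to 1.0 (fully open); "grip_force": force on a finger pad.
Only numpy, scipy, OpenCV 4.12 (cv2) and the standard library are available. Lean on these libraries where they do the work, as an engineer would, in place of code of your own. Each camera call takes 0.05 s, during which the arm holds its last target. There are 200 camera calls.

TASK

Load and seal the culture jar: lower the carrier with its stack of dishes into the jar, keeping it level and not letting it drop, and put the lid on with its plug in the mouth. Then swing the clamp bail up over the lid until it stands fully upright, and fold the cam lever down on the bail as far as it goes so that the lid is squeezed onto its seal. Leave the other things on the bench where they are.

Things in the scene. Friction and masses are not known exactly. Their poses are not given: they have to be found in the camera images.
- jar: Clear plastic jar, open, on a grey foot; cannot be moved. Origin: centre of its underside, z up. Outside diameter 114, mouth 107 inside, floor 6 and rim 100 above the bench. A rubber seal ring stands 5 proud of the rim (top at 105), yields 1 mm per 3 N. A steel clamp is hinged to it: a bail (strap arms at y = -68 and +68, cross bar) with a cam lever mid-bar, at first tipped to the jar's -x side.
- jar_mouth (a point): Centre of the jar's mouth, in the plane of the rim, 100 above the bench.
- bail_hinge (a point): Middle of the bail's hinge line, on the jar's axis 66 above the bench; the line runs along the jar's y.
- clamp_bail (a joint): Bail angle: 0 = upright over the lid, at its stop; grows as it tips to the jar's -x side (roughly towards the robot), at most 1.55; starts tipped, clear of the mouth. Stiff hinge (0.2 Nm): it stays where it is left. Upright, its cross bar (136 long in y, 22 wide in x, 12 high) is centred 151 above the bench. The lever can be used to swing it.
- cam_pin (a point): Pin on which the cam lever turns, in the middle of the cross bar, 85 from the bail's hinge line. Its axis is the jar's x when the bail is upright.
- clamp_lever (a joint): Cam lever angle on the bail: 0 = straight out from the cross bar (straight up when the bail is upright); grows as it folds over to the jar's +y side, stops at 1.50, lying along the cross bar, end slightly raised. Stays where left. With lid and upright bail it presses the lid's boss 2 mm down on the seal (2 to 4 N at the grip), passes dead centre at 1.35 and locks.
- lever_grip (a point): Middle of the lever's black grip, 47 from the cam pin along the lever, which ends 62 from the pin. The grip is 34 long, 12 wide along the pin, and 11 thick across (in the jar's y while the lever stands straight out: pinch it by its +y and -y sides).
- lid: Loose round lid, 180 g, right way up on the bench. Origin: centre of the underside, z up. Plug 102.4 in diameter, tapered foot, z 0 to 8; grey flange 116 in diameter, z 8 to 14; plain steel boss in the middle as a grip, 24 in diameter, z 14 to 40, domed above 34. On the seal its origin is about 96.5 above the jar's unclamped, about 94.5 clamped.
- carrier: Loose steel carrier with three flat dishes stacked in it, 340 g, 98 in diameter and 82 high. Origin: centre of its underside, z up. A loop handle stands on top along the carrier's y: its upper bar is 10 thick in x, 48 long in y and lies at z 73 to 82, over a strap at z 55 to 58; dishes below z 55. Standing in the jar, its origin is 6 above the jar's origin.
- pen: Slim pen, 145 long, lying on the notebook in front of the jar; bystander.
- tape: Thick roll of packing tape, 90 in diameter, 48 high, behind on the left; bystander.
- beaker: Small clear beaker, 71 in diameter, 84 high, behind the jar on the right; bystander.
- marker: Marker pen, 135 long, near the front edge on the left; bystander.
- forceps: Steel forceps, 124 long, near the front edge on the right; bystander.
Not all that is in view belongs to the job. Leave any yellow look-alike of the carrier alone.

How it is judged (in metres and radians):
On the way, in this order (a step that is already met when the one before it is completed fails the run):
1. the carrier stands on the floor of the jar, let go (z of carrier in the frame of jar below 0.01 m and horizontal distance between carrier and jar below 0.008 m and angle between carrier's own z axis and vertical below 0.06 rad and contact force between the fingers and carrier below 0.1 N), for 0.2 s.
2. the lid lies on the seal with its plug in the mouth, let go (z of lid in the frame of jar below 0.0985 m and horizontal distance between lid and jar below 0.004 m and angle between lid's own z axis and vertical below 0.03 rad and contact force between the fingers and lid below 0.1 N), for 0.2 s.
3. the bail stands upright over the lid (value of joint clamp_bail below 0.06 rad), for 0.2 s.
4. the cam lever is folded right down past dead centre and the lid is squeezed onto the seal (value of joint clamp_lever above 1.42 rad and z of lid in the frame of jar below 0.0957 m), for 0.2 s.
At the end, for the whole second after the job is handed in: The carrier stands level on the jar's floor (within 4 mm), the lid lies level in the mouth, clearly pressed down into its seal (origin less than 95.7 mm above the jar's), the bail is upright within 0.06 rad, the cam lever is folded to more than 1.42 rad, past dead centre, and everything is at rest (all of step 4 and z of carrier in the frame of jar below 0.01 m and horizontal distance between carrier and jar below 0.008 m and angle between carrier's own z axis and vertical below 0.06 rad and horizontal distance between lid and jar below 0.004 m and angle between lid's own z axis and vertical below 0.03 rad and value of joint clamp_bail below 0.06 rad and linear speed of each of lid, carrier below 0.02 m/s); the robot touches nothing.
It fails at once if the dish carrier is tipped more than about 25 degrees (angle between carrier's own z axis and vertical above 0.45 rad).
It fails at once if the dish carrier is dropped (more than about 20 mm) (contact force between the fingers and carrier below 0.05 N and linear speed of carrier above 0.6 m/s).
It fails at once if a bystander is pushed away by more than 30 mm (distance of any of pen, tape, beaker, marker, forceps from where it was at the start of the episode above 0.03 m).
It also fails if it takes over 72 s, if anything falls off the work surface, if the arm or the gripper's body presses on something with over 40 N, if the wrist force passes 120 N, or if a joint passes its speed limit or range.

## Working session

There is one attempt and no reset: what is moved stays moved. The work goes in short steps, Python scripts to look and compute and a shell command to move; the robot and the scene stay as the last step left them, time stands still between calls to the robot, and variables do not carry over. Pictures are saved under pics/ and viewed, at most 10 in all, crops included, and the job is handed in when it is done.

```bash
mkdir -p pics; python3 - <<'E'
from rig import *
import cv2
s=sense();print({k:s[k] for k in('time_s','eef_pos','ee_rot','force','grip_width')})
for n in("scene","top"):
    cv2.imwrite(f"pics/{n}1.png",capture(n)); print(n,camera_model(n))
print(camera_model("wrist"))
E
```

```text
{'time_s': 0.0, 'eef_pos': array([ 209.5916773 , -481.06087902,  230.73017258]), 'ee_rot': array([-6.59092775e-04,  9.78976493e-01,  2.03972039e-01,  8.95033969e-06]), 'force': array([-0.15807951, -0.67478108,  0.50574547]), 'grip_width': 1.0028543888407107}
scene {'fx': 621.036391423116, 'fy': 621.036391423116, 'cx': 312.35484127171895, 'cy': 235.6967422302208, 'k1': -0.04775361240393404, 'world_from_camera': array([[ 5.03309425e-01,  5.10691490e-01, -6.97046501e-01,
        -5.44442368e+02],
       [-8.64049769e-01,  3.06662702e-01, -3.99219219e-01,
        -5.65510207e+02],
       [ 9.88030605e-03,  8.03213663e-01,  5.95609092e-01,
         1.05408124e+03],
       [ 0.00000000e+00,  0.00000000e+00,  0.00000000e+00,
         1.00000000e+00]])}
top {'fx': 512.0519798761521, 'fy': 512.0519798761521, 'cx': 323.2497303935761, 'cy': 228.85621493927272, 'k1': -0.05152768121099714, 'world_from_camera': array([[ 1.82345809e-02,  9.81774740e-01, -1.89171509e-01,
         2.85317846e+02],
       [-9.99833312e-01,  1.80795562e-02, -2.54525538e-03,
         5.89232664e+01],
       [ 9.21269481e-04,  1.89186388e-01,  9.81940763e-01,
         1.35429634e+03],
       [ 0.00000000e+00,  0.00000000e+00,  0.00000000e+00,
         1.00000000e+00]])}
{'fx': 420.71616347636945, 'fy': 420.71616347636945, 'cx': 324.1525332184285, 'cy': 249.69706704888952, 'k1': -0.020368343414463797, 'T_tool_cam': array([[-1.23399556e-03,  9.64025901e-01,  2.65805453e-01,
         6.58751136e+01],
       [ 9.99999228e-01,  1.15116353e-03,  4.67421374e-04,
        -1.26714124e+00],
       [ 1.44620768e-04,  2.65805825e-01, -9.64026578e-01,
        -1.42683997e+02],
       [ 0.00000000e+00,  0.00000000e+00,  0.00000000e+00,
         1.00000000e+00]])}
```

View pics/top1.png

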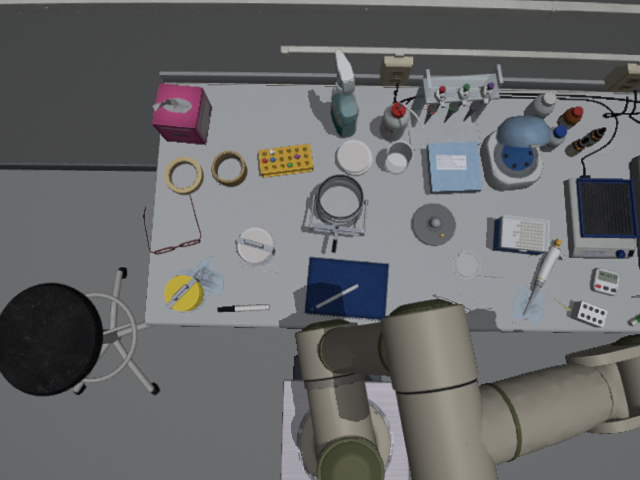

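View pics/scene1.png

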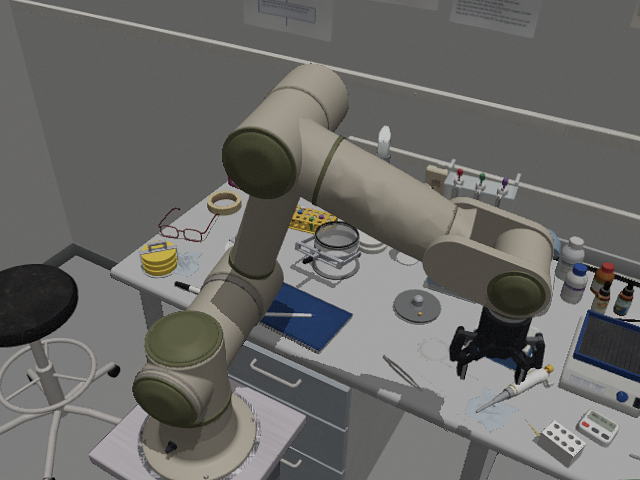

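The top view shows the carrier at about (255,246), the jar at (340,200), the lid at (433,225), and the bail lever near (334,246). The yellow decoy is at (184,293).

```bash
cat > h.py <<'E'
from rig import *
import cv2, numpy as np
from scipy.spatial.transform import Rotation as R
def cam(n,s=None):
    m=camera_model(n)
    K=np.array([[m['fx'],0,m['cx']],[0,m['fy'],m['cy']],[0,0,1]]);D=np.array([m['k1'],0,0,0,0])
    if n=='wrist':
        s=s or sense();T=np.eye(4);q=s['ee_rot'];T[:3,:3]=R.from_quat([*q[1:],q[0]]).as_matrix();T[:3,3]=s['eef_pos'];W=T@m['T_tool_cam']
    else: W=m['world_from_camera']
    return K,D,W@np.diag([1,-1,-1,1.])
def proj(c,P):
    K,D,W=c;V=np.linalg.inv(W);return cv2.projectPoints(np.float64(P).reshape(-1,1,3),cv2.Rodrigues(V[:3,:3])[0],V[:3,3],K,D)[0].reshape(-1,2)
def ray(c,uv,z):
    K,D,W=c;p=cv2.undistortPoints(np.float64(uv).reshape(-1,1,2),K,D).reshape(-1,2)
    d=np.c_[p,np.ones(len(p))]@W[:3,:3].T;o=W[:3,3];return o+d*((z-o[2])/d[:,2])[:,None]
def circ(x,y,z,r):
    a=np.linspace(0,2*np.pi,73);return np.c_[x+r*np.cos(a),y+r*np.sin(a),0*a+z]
def draw(im,c,P,col,f,o): cv2.polylines(im,[np.int32((proj(c,P)-o+.5)*f)],False,col,1)
def state():
    s=sense();q=s['ee_rot'];M=R.from_quat([*q[1:],q[0]]).as_matrix()
    print('t',s['time_s'],'pos',s['eef_pos'].round(1),'F',s['force'].round(1),'w',round(85.4*s['grip_width'],1),'gf',s['grip_force']);print('tool x,y,z cols',M.round(3).tolist());return s,M
E
python3 - <<'E'
from h import *
c=cam('top')
print('carrier',ray(c,[[255,244],[240,243],[272,246]],[55+27][0]))
print('jar',ray(c,[[340,198]],105)); print('lid',ray(c,[[435,223]],40),ray(c,[[433.5,225]],14))
print('lever',ray(c,[[334,246],[336,240]],80))
im=cv2.imread('pics/top1.png')[150:300,215:475]
cv2.imwrite('pics/topc.png',cv2.resize(im,None,fx=3,fy=3,interpolation=cv2.INTER_CUBIC))
E
```

```text
carrier [[488.43285399 233.34756561  82.        ]
 [490.26979106 271.32506775  82.        ]
 [484.14404774 190.31120694  82.        ]]
jar [[605.77392605  21.49032066 105.        ]]
lid [[ 559.58567436 -230.8749716    40.        ]] [[ 559.46910953 -232.44548145   14.        ]]
lever [[487.34897771  34.35585122  80.        ]
 [502.7650028   29.5278444   80.        ]]
```

View pics/topc.png

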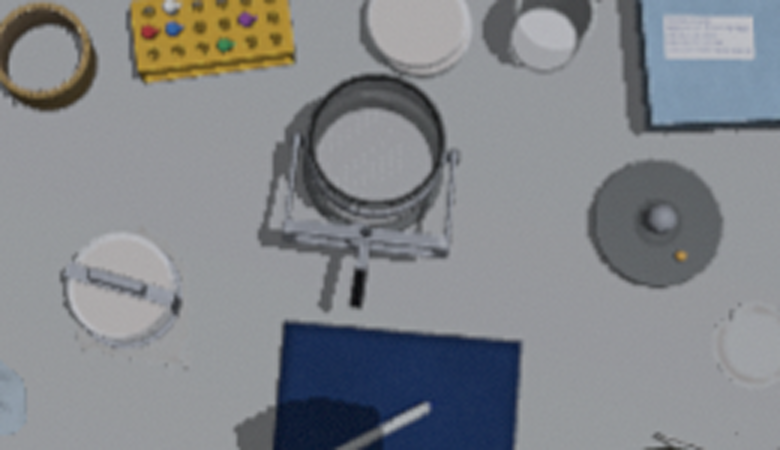

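```bash
python3 - <<'E'
from h import *
from scipy.optimize import least_squares
c=cam('top');f=lambda L:np.array(L)/3+[215,150]
b=ray(c,f([[87,273],[145,289],[116,281]]),82);print('carrier bar',b.round(1),'len',np.linalg.norm(b[0]-b[1]),'y-axis yaw',np.arctan2(*(b[0]-b[1])[1::-1]))
print('strap ends',ray(c,f([[63,272],[180,305],[122,287]]),57).round(1))
print('lid',ray(c,f([[655,222]]),14).round(1),ray(c,f([[661,216]]),39).round(1),'flange dia',np.diff(ray(c,f([[589,222],[722,222]]),14)[:,1]))
obs=f([[376,139],[364,232],[288,237],[447,251],[357,287]])
def P(p):
    x,y,w,t=p;J=lambda q:np.array([x+q[0]*np.cos(w)-q[1]*np.sin(w),y+q[0]*np.sin(w)+q[1]*np.cos(w),q[2]])
    g=lambda r,yy:J([-r*np.sin(t),yy,66+r*np.cos(t)])
    return np.array([J([0,0,105]),g(88,0),g(88,68),g(88,-68),g(132,0)])
r=least_squares(lambda p:(proj(c,P(p))-obs).ravel(),[606,22,-.1,1.3]);print(r.x,r.fun.reshape(-1,2).round(2)*1);print(P(r.x).round(1))
print('ring dia',np.diff(ray(c,f([[309,139],[444,139]]),105)[:,1]))
E
```

```text
carrier bar [[495.6 261.5  82. ]
 [482.9 212.1  82. ]
 [489.2 236.7  82. ]] len 50.96593125897099 y-axis yaw 1.3193731551145285
strap ends [[500.2 286.1  57. ]
 [473.5 184.7  57. ]
 [488.1 234.9  57. ]]
lid [[ 562.2 -232.1   14. ]] [[ 562.5 -232.    39. ]] flange dia [-119.29395719]
[ 6.10478192e+02  2.08933736e+01 -8.76454112e-02  1.28449424e+00] [[-0.07 -0.14]
 [ 0.4   2.68]
 [-1.17 -1.8 ]
 [-0.32 -0.84]
 [ 1.15  0.08]]
[[610.5  20.9 105. ]
 [526.4  28.3  90.9]
 [532.3  96.   90.9]
 [520.4 -39.5  90.9]
 [484.3  32.  103.3]]
ring dia [-113.23757897]
```

The fit gives the carrier at about (489,236) with its y axis at 1.32 rad, the lid at (562,-232), and the jar at (610,21) with yaw -0.09. The diameters match the given sizes. Next I move above the carrier.

```bash

python3 -m crank '[[[0.4,-0.4,0,0,0,0,85],[0.8,-0.8,0,0,0,0,85],[0.95,-1,0,0,0,0,85],[0.95,-1,0,0,0,0,85],[0.95,-1,0,0,0,0,85],[0.95,-1,0,0,0,0,85],[0.95,-1,0,0,0,0,85],[0.95,-1,0,0,0,0,85]]]'
python3 -m crank '[[[0.95,-1,0,0,0,0,85],[0.95,-1,0,0,0,0,85],[0.95,-1,0,0,0,0,85],[0.95,-1,0,0,0,0,85],[0.95,-1,0,0,0,0,85],[0.95,-1,0,0,0,0,85],[0.95,-1,0,0,0,0,85],[0.95,-1,0,0,0,0,85]]]'
python3 -m crank '[[[0.95,-1,0,0,0,0,85],[0.95,-1,0,0,0,0,85],[0.95,-1,0,0,0,0,85],[0.95,-1,0,0,0,0,85],[0.95,-1,0,0,0,0,60],[0.95,-1,0,0,0,0,60],[0.9,-1,0,0,0,0,60],[0.9,-1,0,0,0,0,60]]]'
python3 -m crank '[[[0,0,0,0,0,-0.93,60],[0,0,0,0,0,-0.93,60],[0,0,0,0,0,-0.93,60],[0,0,0,0,0,-0.93,60],[0,0,0,0,0,-0.93,60],[0,0,0,0,0,-0.93,60],[0,0,0,0,0,-0.93,60],[0,0,0,0,0,0,60]]]'
python3 - <<'E'
from h import *
s,M=state();im=capture('wrist');c=cam('wrist',s)
cv2.imwrite('pics/w1.png',im)
np.save('w1.npy',np.r_[s['eef_pos'],s['ee_rot']])
print(proj(c,[[489,236,82],[489+6,236+24,82],[489-6,236-24,82],[489,236,0]]).round(1))
E
```

```text
time_s: 0.9
eef_pos: [296.0, -245.1, 231.1]
ee_rot: [-0.0, 0.979, 0.204, 0.0]
force: [1.6, 0.2, 0.5]
grip_width: 0.99
grip_force: 0.0
time_s: 1.7
eef_pos: [389.8, 13.9, 231.2]
ee_rot: [-0.0, 0.979, 0.204, 0.0]
force: [0.3, -0.7, 0.4]
grip_width: 0.996
grip_force: 0.0
time_s: 2.5
eef_pos: [481.5, 271.8, 231.2]
ee_rot: [0.0, 0.979, 0.204, -0.0]
force: [0.1, -0.6, 0.3]
grip_width: 0.702
grip_force: 0.0
time_s: 3.3
eef_pos: [481.4, 270.3, 231.2]
ee_rot: [-0.0, 0.79, 0.614, -0.0]
force: [0.2, 0.9, 0.1]
grip_width: 0.705
grip_force: 0.0
t 3.3 pos [481.4 270.3 231.2] F [0.2 0.9 0.1] w 60.2 gf 0.0
tool x,y,z cols [[0.247, 0.969, -0.0], [0.969, -0.247, -0.0], [-0.0, -0.0, -1.0]]
[[348.6 273.8]
 [349.  241. ]
 [348.3 305.2]
 [343.6 245.1]]
```

View pics/w1.png

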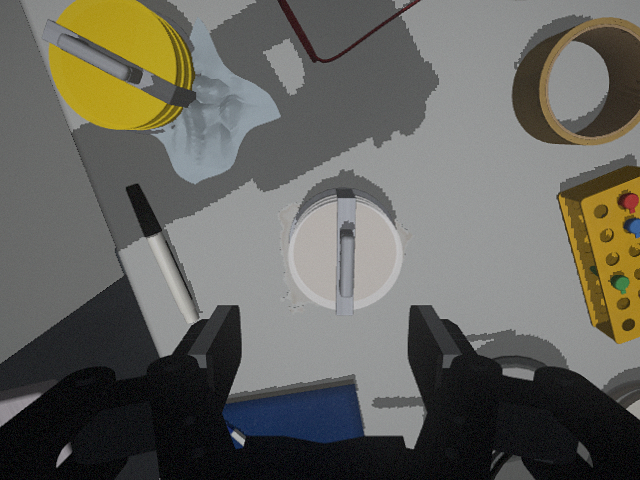

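The wrist view shows the handle bar running from (347,228) to (346,297) and the strap ends at (345,190) and (345,314). The bar is parallel to the finger plane.

```bash
python3 - <<'E'
from h import *
v=np.load('w1.npy');c=cam('wrist',dict(eef_pos=v[:3],ee_rot=v[3:]))
b=ray(c,[[347,229],[346,297]],80);print(b,b.mean(0),np.linalg.norm(b[0]-b[1]))
b=ray(c,[[345,190],[345,314]],57);print(b,b.mean(0),np.linalg.norm(b[0]-b[1]))
b=ray(c,[[345,252]],55);print(b)
M=R.from_quat([*v[4:],v[3]]).as_matrix()
print(M.T@(np.array([488.6,238,61])-v[:3])/25)
E
```

```text
[[495.7018398  268.44957845  80.        ]
 [482.78560073 218.00991061  80.        ]] [489.24372026 243.22974453  80.        ] 52.06716166343115
[[501.24441864 292.72039328  57.        ]
 [477.45656207 194.50890076  57.        ]] [489.35049036 243.61464702  57.        ] 101.05127106289306
[[489.78858747 245.04875534  55.        ]]
[-1.18165355  0.60126445  6.80905394]
```

The wrist view puts the carrier about 5 mm farther in y than the top view. I'll look at the jar from the same relative pose so the camera bias cancels.

```bash

python3 -m crank '[[[-0.9,0.86,-0.14,0,0,0,60],[-0.94,0.88,-0.14,0,0,0,60],[-1,0.92,-0.14,0,0,0,60],[-1,0.92,-0.14,0,0,0,60],[-1,0.92,-0.14,0,0,0,60],[-1,0.92,-0.14,0,0,0,60],[-1,0.92,-0.16,0,0,0,60],[-0.5,0.5,0,0,0,0,60]]]'
python3 - <<'E'
from h import *
s,M=state();im=capture('wrist');c=cam('wrist',s)
cv2.imwrite('pics/w2.png',im)
np.save('w2.npy',np.r_[s['eef_pos'],s['ee_rot']])
for k,x,y in((0,610.5,21),): print(proj(c,[[x,y,105]]))
E
```

```text
time_s: 4.15
eef_pos: [603.0, 47.9, 256.5]
ee_rot: [0.0, 0.792, 0.611, 0.0]
force: [-0.1, 0.5, -0.0]
grip_width: 0.707
grip_force: 0.0
t 4.15 pos [603.   47.9 256.5] F [-0.1  0.5 -0. ] w 60.4 gf 0.0
tool x,y,z cols [[0.253, 0.967, 0.001], [0.967, -0.253, -0.0], [-0.0, 0.001, -1.0]]
[[345.97434097 263.3659447 ]]
```

View pics/w2.png

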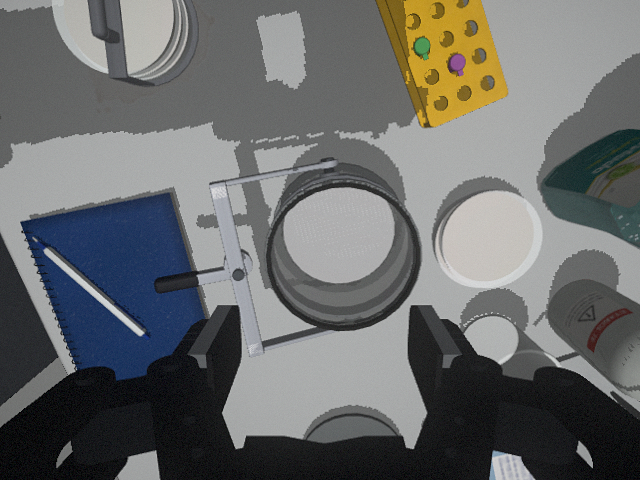

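The ring is centred at about (343.5,255) and spans 267–420. The bail bar ends are at (219,185) and (255,353), the pin at (238,274), and the grip runs from 157 to 197 at row about 282. The offset between the cameras is the same as for the carrier, so relative moves are consistent.

```bash
python3 - <<'E'
from h import *
from scipy.optimize import least_squares
v=np.load('w2.npy');c=cam('wrist',dict(eef_pos=v[:3],ee_rot=v[3:]))
im=cv2.imread('pics/w2.png')
obs=np.array([[267,255],[420,255],[343.5,330],[343.5,181]])
b=ray(c,obs,105);print(b.round(1),b[:2].mean(0),b[2:].mean(0))
J=ray(c,[[343.5,255.5]],105)[0]
o=np.array([[219,185],[255,352],[238,274],[178,282],[157,286]])
def P(p):
    w,t,x,y,l=p
    def g(r,yy):
        q=np.array([-r*np.sin(t),yy,66+r*np.cos(t)]);return [x+q[0]*np.cos(w)-q[1]*np.sin(w),y+q[0]*np.sin(w)+q[1]*np.cos(w),q[2]]
    return np.array([g(91,68),g(91,-68),g(91,0),g(85+47*np.cos(l),47*np.sin(l)),g(85+62*np.cos(l),62*np.sin(l))])
r=least_squares(lambda p:np.r_[(proj(c,P(p))-o).ravel(),p[2:4]-J[:2]],[-.1,1.28,J[0],J[1],0]);print(J,r.x,r.fun.round(1));print(P(r.x).round(1))
w1=np.load('w1.npy');M=R.from_quat([*v[4:],v[3]]).as_matrix()
print('to above carrier',M.T@(np.array([489.2,241.5,61])-v[:3])/25)
E
```

```text
[[556.4  41.8 105. ]
 [664.2  13.4 105. ]
 [595.8 -30.4 105. ]
 [623.3  79.6 105. ]] [610.33108319  27.63427436 105.        ] [609.53397644  24.56871119 105.        ]
[610.20200032  27.27911174 105.        ] [-9.96148919e-02  1.16958287e+00  6.13078423e+02  2.47157933e+01
  1.02022377e-01] [-2.6 -2.1  0.   2.1 -1.3 -0.6  1.3  0.1  0.  -0.2  2.9 -2.6]
[[536.5 100.7 101.5]
 [523.  -34.6 101.5]
 [529.7  33.  101.5]
 [492.9  41.5 117.5]
 [479.3  44.4 123.3]]
to above carrier [ 6.34080928 -6.36813921  7.81509376]
```

```bash

python3 -m crank '[[[0.8,-0.8,0,0,0,0,60],[0.95,-0.95,0.3,0,0,0,60],[0.95,-0.95,0.3,0,0,0,60],[0.95,-0.95,0.3,0,0,0,60],[0.95,-0.95,0.3,0,0,0,60],[0.9,-0.9,0.3,0,0,0,60],[0.5,-0.52,0.5,0,0,0,40],[0.34,-0.35,0.5,0,0,0,40]]]'
python3 -m crank '[[[0,0,0.8,0,0,0,40],[0,0,0.8,0,0,0,40],[0,0,0.8,0,0,0,40],[0,0,0.8,0,0,0,40],[0,0,0.8,0,0,0,40],[0,0,0.7,0,0,0,40],[0,0,0.3,0,0,0,40],[0,0,0,0,0,0,40]]]'
python3 - <<'E'
from h import *
s,M=state();im=capture('wrist')
cv2.imwrite('pics/w3.png',im[100:400])
E
```

```text
time_s: 5.0
eef_pos: [485.6, 245.1, 193.4]
ee_rot: [-0.0, 0.79, 0.613, 0.0]
force: [0.9, -0.5, -1.1]
grip_width: 0.468
grip_force: 0.0
time_s: 5.8
eef_pos: [486.5, 243.4, 68.1]
ee_rot: [-0.0, 0.79, 0.613, -0.001]
force: [-0.8, 0.3, 0.5]
grip_width: 0.469
grip_force: 0.0
t 5.8 pos [486.5 243.4  68.1] F [-0.8  0.3  0.5] w 40.0 gf 0.0
tool x,y,z cols [[0.249, 0.969, -0.002], [0.969, -0.249, -0.0], [-0.001, -0.002, -1.0]]
```

View pics/w3.png

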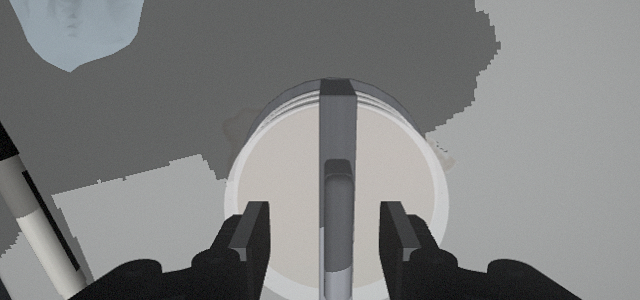

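Row offset +100: the bar is about 13 px (roughly 4 mm) right of the mid-point between the pads. The bar spans crop rows 160–272.

```bash
python3 - <<'E'
from h import *
s,M=state();c=cam('wrist',s);p=s['eef_pos']
for dz in (0,19):
  print(proj(c,[p+M@np.array([a,b,-dz]) for a,b in((0,0),(11,0),(-11,0),(0,-20),(0,20),(11,-20),(11,20))]).round(0).tolist())
print(ray(c,[[340,372],[338,262]],82), ray(c,[[338,195]],58))
E
```

```text
t 5.85 pos [487.1 243.4  69. ] F [-0.1  0.1  0.2] w 40.2 gf 0.0
tool x,y,z cols [[0.249, 0.969, -0.0], [0.969, -0.249, 0.0], [0.0, -0.0, -1.0]]
[[330.0, 323.0], [330.0, 295.0], [330.0, 350.0], [276.0, 323.0], [384.0, 323.0], [275.0, 295.0], [385.0, 295.0]]
[[330.0, 348.0], [330.0, 317.0], [330.0, 378.0], [269.0, 348.0], [392.0, 348.0], [268.0, 317.0], [393.0, 317.0]]
[[487.38750388 230.36547744  82.        ]
 [496.3819577  269.44383471  82.        ]] [[501.53598972 286.97721689  58.        ]]
```

```bash

python3 -m crank '[[[-0.06,0.1,0.14,0,0,0,40],[0,0,0.14,0,0,0,40],[0,0,0,0,0,0,0],[0,0,0,0,0,0,0],[0,0,0,0,0,0,0],[0,0,0,0,0,0,0],[0,0,0,0,0,0,0],[0,0,0,0,0,0,0]]]' 60
python3 -m crank '[[[0,0,0,0,0,0,0],[0,0,0,0,0,0,0],[0,0,0,0,0,0,0],[0,0,-0.1,0,0,0,0],[0,0,-0.1,0,0,0,0],[0,0,-0.2,0,0,0,0],[0,0,-0.3,0,0,0,0],[0,0,-0.3,0,0,0,0]]]'
```

```text
time_s: 6.65
eef_pos: [489.8, 240.9, 62.0]
ee_rot: [0.0, 0.79, 0.613, 0.0]
force: [2.5, -0.5, -0.5]
grip_width: 0.101
grip_force: 59.0
time_s: 7.45
eef_pos: [489.4, 240.9, 87.4]
ee_rot: [-0.0, 0.79, 0.613, -0.0]
force: [-0.1, 0.1, -4.1]
grip_width: 0.1
grip_force: 58.4
```

```bash

python3 -m crank '[[[0,0,-0.5,0,0,0,0],[0,0,-0.8,0,0,0,0],[-0.1,0.1,-0.9,0,0,0,0],[-0.3,0.3,-0.9,0,0,0,0],[-0.5,0.5,-0.7,0,0,0,0],[-0.7,0.7,-0.4,0,0,0,0],[-0.8,0.75,-0.1,0,0,0,0],[-0.8,0.75,0,0,0,0,0]]]'
python3 -m crank '[[[-0.8,0.75,0,0,0,0,0],[-0.8,0.75,0,0,0,0,0],[-0.8,0.75,0,0,0,0,0],[-0.67,0.63,0,0,0,0,0],[-0.5,0.45,0,0,0,0,0],[-0.25,0.25,0,0,0,0,0],[-0.1,0.1,0,0,0,0,0],[0,0,0,0,0,0,0]]]'
python3 - <<'E'
from h import *
s,M=state();im=capture('wrist');t=capture('top');sc=capture('scene')
a=cv2.resize(t[170:270,290:390],None,fx=4,fy=4,interpolation=cv2.INTER_CUBIC);b=cv2.resize(sc[160:260,280:380],None,fx=4,fy=4,interpolation=cv2.INTER_CUBIC)
cv2.imwrite('pics/m4.png',np.hstack([a,b]));cv2.imwrite('pics/w4.png',im)
E
```

```text
time_s: 8.25
eef_pos: [545.2, 143.3, 195.9]
ee_rot: [0.001, 0.79, 0.613, 0.001]
force: [0.6, -0.0, -3.7]
grip_width: 0.099
grip_force: 58.6
time_s: 9.05
eef_pos: [609.3, 26.7, 194.3]
ee_rot: [-0.0, 0.79, 0.613, -0.0]
force: [0.1, -0.6, -4.2]
grip_width: 0.098
grip_force: 58.6
t 9.05 pos [609.3  26.7 194.3] F [ 0.1 -0.6 -4.2] w 8.4 gf 58.57579708099365
tool x,y,z cols [[0.248, 0.969, -0.0], [0.969, -0.248, 0.0], [0.0, -0.0, -1.0]]
```

View pics/w4.png

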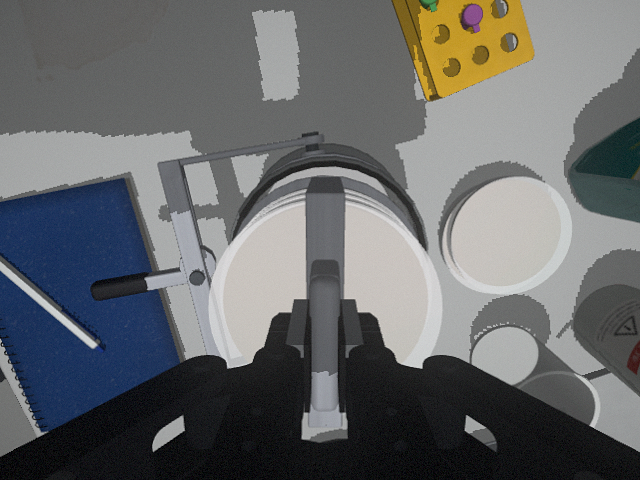

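The carrier is held level over the jar. The visible part of the ring is the dark arc from (237,230) over about (325,162) to (425,235). I'll fit that arc.

```bash
python3 - <<'E'
from h import *
s,M=state();c=cam('wrist',s);im=cv2.imread('pics/w4.png');g=im.max(2)
for col in(250,265,280,370,385,400,415): 
    r=np.arange(140,260);d=[(int(k),int(g[k,col])) for k in r if g[k,col]<62];print(col,[k for k,_ in d])
for x,y in((609,24.6),(610.3,24.9),(611,26)):
  for rr in(57,54):
    q=proj(c,circ(x,y,105,rr));up=q[q[:,1]<300];i=np.argsort(up[:,0]);print(x,y,rr,np.interp([250,265,280,370,385,400,415],up[i,0],up[i,1]).round(0))
b=s['eef_pos'];print('carrier rim pred',[ (q[:,0].min().round(),q[:,0].max().round(),q[:,1].min().round()) for q in [proj(c,circ(b[0],b[1],b[2]-62+55,49))]])
o=cv2.resize(im[130:310,215:445],None,fx=3,fy=3);cv2.imwrite('pics/w4c.png',np.vstack([o[:, :690]]))
E
```

```text
t 9.2 pos [609.2  27.1 194.4] F [ 0.  -0.3 -3.1] w 8.7 gf 58.576231598854065
tool x,y,z cols [[0.248, 0.969, -0.0], [0.969, -0.248, 0.0], [0.0, -0.0, -1.0]]
250 [194, 198, 199, 200, 201, 202, 203, 204, 205, 206, 207, 208, 209]
265 [183, 184, 185, 186, 187, 188, 189, 190]
280 [169, 173, 174, 175, 176, 177, 178, 179]
370 [170, 171, 172, 173, 174, 175]
385 [179, 180, 181, 182, 183, 184, 185]
400 [191, 192, 193, 194, 195, 196, 197, 198, 199]
415 [214, 215, 216, 217, 218, 219, 220, 221, 222, 223]
609 24.6 57 [196. 181. 171. 167. 176. 188. 297.]
609 24.6 54 [205. 188. 177. 174. 182. 196. 257.]
610.3 24.9 57 [198. 181. 171. 165. 173. 185. 203.]
610.3 24.9 54 [207. 189. 178. 172. 180. 193. 228.]
611 26 57 [196. 180. 169. 163. 170. 182. 199.]
611 26 54 [260. 187. 176. 169. 177. 189. 233.]
carrier rim pred [(np.float64(202.0), np.float64(457.0), np.float64(188.0))]
```

View pics/w4c.png

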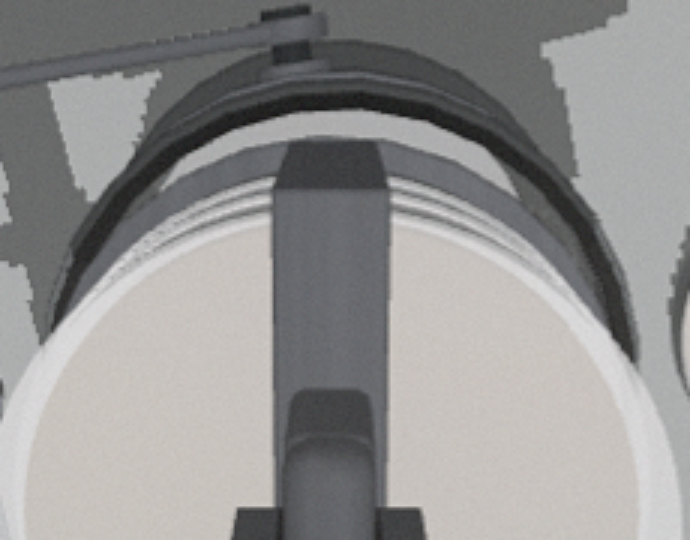

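```bash
python3 - <<'E'
from h import *
s,M=state();c=cam('wrist',s);p=s['eef_pos'];im=cv2.imread('pics/w4.png')
for a in(45,47,49,51): print(a,proj(c,[p+M@np.array([a,b,4]) for b in(0,2)]).round(1).tolist())
for a in(22,24,26): print('bar',a,proj(c,[p+M@np.array([a,0,-20])]).round(1).tolist())
from scipy.optimize import least_squares
cols=np.array([250,265,280,370,385,400,415]);rows=np.array([204,186.5,176,172.5,182,195,218.5])
# points on ring mid radius
b=ray(c,np.c_[cols,rows],105)[:,:2]
for rad in(55,55.5,56): 
  r=least_squares(lambda q:np.hypot(*(b-q).T)-rad,[609,24]);print(rad,r.x,r.fun.round(1))
E
```

```text
t 9.2 pos [609.2  27.1 194.4] F [ 0.  -0.3 -3.1] w 8.7 gf 58.576231598854065
tool x,y,z cols [[0.248, 0.969, -0.0], [0.969, -0.248, 0.0], [0.0, -0.0, -1.0]]
45 [[329.8, 200.2], [335.5, 200.2]]
47 [[329.8, 194.5], [335.5, 194.5]]
49 [[329.8, 188.8], [335.5, 188.7]]
51 [[329.8, 183.0], [335.6, 183.0]]
bar 22 [[330.6, 285.9]]
bar 24 [[330.6, 279.8]]
bar 26 [[330.6, 273.6]]
55 [608.61376801  23.95073179] [-0.4  0.1  0.2  0.3 -0.1  0.  -0.3]
55.5 [608.41665499  23.33038771] [-0.5  0.1  0.2  0.4 -0.1 -0.  -0.4]
56 [608.22025792  22.71270974] [-0.7  0.1  0.3  0.5  0.  -0.  -0.6]
```

The carrier appears about 4 mm off the ring centre, mostly along tool -x. I'll correct that and lower in stages.

```bash

python3 -m crank '[[[-0.15,0.07,0,0,0,0,0],[0,0,0.1,0,0,0,0],[0,0,0.2,0,0,0,0],[0,0,0.3,0,0,0,0],[0,0,0.3,0,0,0,0],[0,0,0.3,0,0,0,0],[0,0,0.2,0,0,0,0],[0,0,0,0,0,0,0]]]'
python3 -m crank '[[[0,0,0.1,0,0,0,0],[0,0,0.2,0,0,0,0],[0,0,0.2,0,0,0,0],[0,0,0.2,0,0,0,0],[0,0,0.2,0,0,0,0],[0,0,0.2,0,0,0,0],[0,0,0.1,0,0,0,0],[0,0,0,0,0,0,0]]]'
```

```text
time_s: 10.0
eef_pos: [609.9, 22.3, 158.3]
ee_rot: [-0.001, 0.79, 0.613, -0.001]
force: [0.4, -0.2, -3.9]
grip_width: 0.102
grip_force: 58.6
time_s: 10.8
eef_pos: [610.1, 22.3, 128.9]
ee_rot: [-0.0, 0.79, 0.613, -0.0]
force: [0.1, 0.5, -3.8]
grip_width: 0.099
grip_force: 58.6
```

```bash

python3 -m crank '[[[0,0,0.2,0,0,0,0],[0,0,0.3,0,0,0,0],[0,0,0.4,0,0,0,0],[0,0,0.4,0,0,0,0],[0,0,0.4,0,0,0,0],[0,0,0.3,0,0,0,0],[0,0,0.2,0,0,0,0],[0,0,0,0,0,0,0]]]'
python3 -m crank '[[[0,0,0.04,0,0,0,0],[0,0,0.04,0,0,0,0],[0,0,0.04,0,0,0,0],[0,0,0.04,0,0,0,0],[0,0,0.02,0,0,0,0],[0,0,0,0,0,0,0],[0,0,0,0,0,0,0],[0,0,0,0,0,0,0]]]'
```

```text
time_s: 11.6
eef_pos: [609.9, 22.3, 73.5]
ee_rot: [-0.0, 0.79, 0.613, -0.0]
force: [0.2, -1.0, -4.0]
grip_width: 0.097
grip_force: 58.6
time_s: 12.4
eef_pos: [610.3, 22.2, 69.9]
ee_rot: [0.0, 0.79, 0.613, 0.0]
force: [0.4, -0.1, -4.0]
grip_width: 0.104
grip_force: 58.6
```

```bash

python3 -m crank '[[[0,0,0.03,0,0,0,0],[0,0,0.03,0,0,0,0],[0,0,0.03,0,0,0,0],[0,0,0.02,0,0,0,0],[0,0,0,0,0,0,0],[0,0,0,0,0,0,0],[0,0,0,0,0,0,0],[0,0,0,0,0,0,0]]]'
```

```text
time_s: 13.2
eef_pos: [610.8, 22.1, 67.7]
ee_rot: [0.001, 0.79, 0.613, 0.001]
force: [3.7, -1.2, 4.4]
grip_width: 0.097
grip_force: 59.7
```

```bash

python3 -m crank '[[[0,0,0,0,0,0,35],[0,0,0,0,0,0,35],[0,0,0,0,0,0,35],[0,0,0,0,0,0,35],[0,0,-0.4,0,0,0,35],[0,0,-0.8,0,0,0,35],[0,0,-1,0,0,0,35],[0,0,-1,0,0,0,35]]]'
python3 -m crank '[[[0,0,-0.9,0,0,0,35],[-0.6,0,-0.5,0,0,0,35],[-1,0.03,0,0,0,0,50],[-1,0.03,0,0,0,0,50],[-1,0.03,0,0,0,0,50],[-1,0.03,0,0,0,0,50],[-1,0.03,0,0,0,0,50],[-1,0.03,0,0,0,0,50]]]'
python3 -m crank '[[[-1,0,0,0,0,0,50],[-0.9,0,0,0,0,0,50],[-0.6,0,0,0,0,0,50],[-0.3,0,0,0,0,0,50],[0,0,0,0,0,0,50],[0,0,0,0,0,0,50],[0,0,0,0,0,0,50],[0,0,0,0,0,0,50]]]'
python3 - <<'E'
from h import *
s,M=state();im=capture('wrist');c=cam('wrist',s);t=capture('top')
cv2.imwrite('pics/w5.png',im);cv2.imwrite('pics/t5.png',cv2.resize(t[170:230,305:375],None,fx=4,fy=4))
o=np.zeros((480,800,3),np.uint8);o[:,:640]=im;o[:240,640:]=cv2.resize(t[170:230,320:360],(160,240));cv2.imwrite('pics/w5b.png',o)
np.save('w5.npy',np.r_[s['eef_pos'],s['ee_rot']])
print(proj(c,[[562.3,-232,40],[562.3,-232,14]]))
# automatic: dark-grey flange ellipse
E
```

```text
time_s: 14.0
eef_pos: [610.1, 22.3, 148.6]
ee_rot: [0.0, 0.79, 0.613, 0.0]
force: [-0.6, 0.3, 1.0]
grip_width: 0.408
grip_force: 0.0
time_s: 14.8
eef_pos: [572.6, -140.5, 182.0]
ee_rot: [-0.0, 0.79, 0.613, -0.0]
force: [0.8, -0.2, -0.3]
grip_width: 0.581
grip_force: 0.0
time_s: 15.6
eef_pos: [556.4, -205.8, 182.1]
ee_rot: [0.0, 0.79, 0.613, 0.0]
force: [-0.0, -0.7, 0.2]
grip_width: 0.587
grip_force: 0.0
t 15.6 pos [ 556.4 -205.8  182.1] F [-0.  -0.7  0.2] w 50.1 gf 0.0
tool x,y,z cols [[0.247, 0.969, 0.0], [0.969, -0.247, 0.0], [0.0, 0.0, -1.0]]
[[344.08456558 267.0851249 ]
 [342.5266218  256.76079926]]
```

View pics/w5b.png

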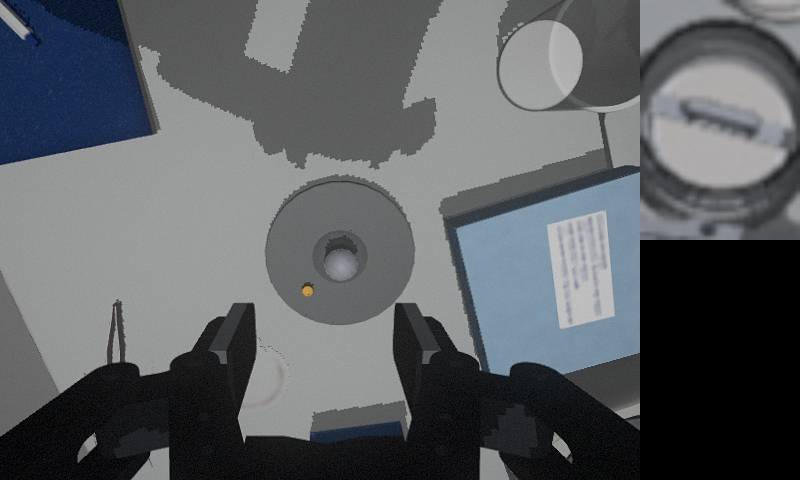

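The lid flange spans cols 265–414 and rows 181–325, and the boss dome is at about (341,265). The inset shows the carrier standing in the jar. The pads' mid column is 324.5, which gives a lateral camera bias of about 1.9 mm.

```bash
python3 - <<'E'
from h import *
def ld(n):
    v=np.load(n);return cam('wrist',dict(eef_pos=v[:3],ee_rot=v[3:]))
A=np.array([[.248,.969],[.969,-.248]])
im=cv2.imread('pics/w5.png');hsv=im.astype(int)
c=ld('w5.npy')
b=ray(c,[[265,253],[414,253],[339.5,325],[339.5,181]],14)[:,:2]@A.T;print('lid tool(x,y): y',b[:2,1].mean(),b[1,1]-b[0,1],' x',b[2:,0].mean(),b[3,0]-b[2,0])
print('boss',ray(c,[[341,265]],37)[:,:2]@A.T)
# robust edge fit of ring in w2 and w4 and flange in w5
def edge(imn,c,z,cen,rad,rng,pol):
    g=cv2.GaussianBlur(cv2.imread(imn),(3,3),0).max(2).astype(float);pts=[]
    for a in rng:
        rr=np.arange(rad-6,rad+6,.25);P=np.c_[cen[0]+rr*np.cos(a),cen[1]+rr*np.sin(a),0*rr+z];q=proj(c,P)
        v=cv2.remap(g,np.float32(q[:,:1]),np.float32(q[:,1:]),1).ravel();d=np.gradient(v)*pol;k=d.argmax()
        if d[k]>1.5: pts.append(P[k,:2])
    pts=np.array(pts);from scipy.optimize import least_squares as L
    r=L(lambda q:np.hypot(*(pts-q[:2]).T)-q[2],[*cen,rad],loss='soft_l1');print(imn,len(pts),r.x.round(1),(A@r.x[:2]).round(1),np.abs(r.fun).mean().round(2))
full=np.linspace(0,2*np.pi,60)
for _ in range(1):
  edge('pics/w5.png',c,14,(562,-229),58,full,1)
  edge('pics/w2.png',ld('w2.npy'),105,(609,24.5),57,np.linspace(-.9,2.2,40),1)
  edge('pics/w2.png',ld('w2.npy'),105,(609,24.5),53.5,full,-1)
E
```

```text
lid tool(x,y): y 600.0744358587219 114.5364094911024  x -85.07929296071657 115.32254054624934
boss [[-84.74977305 600.32403108]]
pics/w5.png 60 [ 560.6 -229.1   58.8] [-83.  600.1] 0.86
pics/w2.png 40 [609.3  24.4  56.6] [174.7 584.3] 0.61
pics/w2.png 60 [608.5  26.   51.6] [176.1 583.2] 0.96
```

```bash

python3 -m crank '[[[-0.3,0.15,0.3,0,0,0,45],[-0.4,0.2,0.6,0,0,0,45],[-0.26,0.12,0.9,0,0,0,45],[0,0,1,0,0,0,45],[0,0,1,0,0,0,45],[0,0,0.9,0,0,0,45],[0,0,0.5,0,0,0,45],[0,0,0,0,0,0,45]]]'
python3 - <<'E'
from h import *
s,M=state();p=s['eef_pos'];print('tool', .248*p[0]+.969*p[1], .969*p[0]-.248*p[1])
E
```

```text
time_s: 16.5
eef_pos: [560.7, -232.6, 49.7]
ee_rot: [-0.002, 0.79, 0.613, -0.001]
force: [-0.3, -0.8, 0.3]
grip_width: 0.528
grip_force: 0.0
t 16.5 pos [ 560.7 -232.6   49.7] F [-0.3 -0.8  0.3] w 45.1 gf 0.0
tool x,y,z cols [[0.249, 0.969, -0.003], [0.969, -0.249, 0.002], [0.001, -0.004, -1.0]]
tool -86.38141490457568 600.9805445164841
```

```bash

python3 -m crank '[[[0.04,0.04,0.4,0,0,0,45],[0,0,0.4,0,0,0,45],[0,0,0.3,0,0,0,45],[0,0,0.15,0,0,0,45],[0,0,0,0,0,0,20],[0,0,0,0,0,0,20],[0,0,0,0,0,0,10],[0,0,0,0,0,0,10]]]' 60
python3 - <<'E'
from h import *
s,M=state();p=s['eef_pos'];print('tool', .248*p[0]+.969*p[1], .969*p[0]-.248*p[1])
E
```

```text
time_s: 17.3
eef_pos: [563.0, -232.0, 21.1]
ee_rot: [0.0, 0.79, 0.613, 0.0]
force: [0.8, 0.4, 0.4]
grip_width: 0.252
grip_force: 58.9
t 17.3 pos [ 563.  -232.    21.1] F [0.8 0.4 0.4] w 21.5 gf 58.9411145914346
tool x,y,z cols [[0.248, 0.969, 0.001], [0.969, -0.248, -0.0], [-0.0, 0.001, -1.0]]
tool -85.18286395563297 603.0989196248323
```

```bash

python3 -m crank '[[[0,0,0,0,0,0,32],[0,0,0,0,0,0,32],[0,0,0.1,0,0,0,32],[0,0,0.07,0,0,0,32],[0,0,0,0,0,0,10],[0,0,0,0,0,0,10],[0,0,0,0,0,0,10],[0,0,0,0,0,0,10]]]' 60
python3 -m crank '[[[0,0,-0.1,0,0,0,10],[0,0,-0.2,0,0,0,10],[0,0,-0.2,0,0,0,10],[0,0,-0.2,0,0,0,10],[0,0,-0.1,0,0,0,10],[0,0,0,0,0,0,10],[0,0,0,0,0,0,10],[0,0,0,0,0,0,10]]]'
python3 - <<'E'
from h import *
s,M=state();p=s['eef_pos'];print('tool', .248*p[0]+.969*p[1], .969*p[0]-.248*p[1], s['wrist_torque'])
c=cam('wrist',s);im=capture('wrist');cv2.imwrite('pics/w6.png',im)
q=p+M@np.array([0,0,-0.0]);print(proj(c,[[p[0],p[1],p[2]-17+14]]))
for r in(58,): 
  e=proj(c,circ(p[0],p[1],p[2]-17+14,r));print(e.min(0),e.max(0))
E
```

```text
time_s: 18.1
eef_pos: [562.7, -231.9, 16.4]
ee_rot: [-0.0, 0.79, 0.613, -0.0]
force: [-1.1, -0.5, -2.2]
grip_width: 0.253
grip_force: 58.8
time_s: 18.9
eef_pos: [562.7, -231.9, 36.3]
ee_rot: [-0.0, 0.79, 0.613, -0.0]
force: [1.0, -0.1, -2.6]
grip_width: 0.256
grip_force: 58.8
t 18.9 pos [ 562.7 -231.9   36.3] F [ 1.  -0.1 -2.6] w 21.8 gf 58.809883408248425
tool x,y,z cols [[0.248, 0.969, -0.0], [0.969, -0.248, 0.0], [0.0, -0.0, -1.0]]
tool -85.13627660813603 602.7788612276541 [-0.05648404  0.0020549  -0.01214838]
[[329.51672848 319.50719408]]
[175.20513258 162.62156047] [483.79773448 447.78546034]
```

View pics/w6.png

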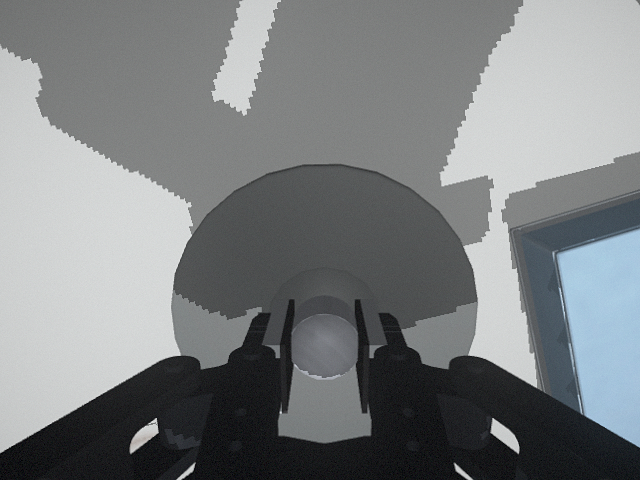

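The lid is held level. The flange spans cols 173–477 with its top at row 164, so it is centred on the TCP within about 0.4 mm. The target TCP over the jar is (610.6, 22.5).

```bash

python3 -m crank '[[[0,0,-0.4,0,0,0,10],[0,0,-0.8,0,0,0,10],[0.2,0,-1,0,0,0,10],[0.4,-0.08,-1,0,0,0,10],[0.7,-0.1,-0.8,0,0,0,10],[0.9,-0.1,-0.4,0,0,0,10],[1,-0.1,-0.15,0,0,0,10],[1,-0.1,0,0,0,0,10]]]'
python3 -m crank '[[[1,-0.1,0,0,0,0,10],[1,-0.1,0,0,0,0,10],[1,0,0,0,0,0,10],[1,0,0,0,0,0,10],[0.9,0,0,0,0,0,10],[0.7,0,0,0,0,0,10],[0.4,0,0,0,0,0,10],[0,0,0,0,0,0,10]]]'
python3 - <<'E'
from h import *
s,M=state();p=s['eef_pos'];print('tool', .248*p[0]+.969*p[1], .969*p[0]-.248*p[1]);print(M.T@(np.array([610.6,22.5,115])-p)/25)
E
```

```text
time_s: 19.75
eef_pos: [577.7, -126.5, 151.9]
ee_rot: [0.001, 0.79, 0.613, 0.001]
force: [-0.1, 0.2, -1.5]
grip_width: 0.251
grip_force: 58.9
time_s: 20.55
eef_pos: [609.8, 20.1, 150.4]
ee_rot: [0.0, 0.79, 0.614, 0.0]
force: [-0.3, -0.3, -2.4]
grip_width: 0.251
grip_force: 59.0
t 20.55 pos [609.8  20.1 150.4] F [-0.3 -0.3 -2.4] w 21.4 gf 58.95085433498025
tool x,y,z cols [[0.247, 0.969, 0.0], [0.969, -0.247, 0.0], [0.0, 0.0, -1.0]]
tool 170.70286671315313 585.9573061274152
[0.10104769 0.00524942 1.41769862]
```

```bash

python3 -m crank '[[[0.08,0,0,0,0,0,10],[0,0,0.1,0,0,0,10],[0,0,0.25,0,0,0,10],[0,0,0.3,0,0,0,10],[0,0,0.2,0,0,0,10],[0,0,0.1,0,0,0,10],[0,0,0,0,0,0,10],[0,0,0,0,0,0,10]]]'
python3 -m crank '[[[0,0,0.05,0,0,0,10],[0,0,0.05,0,0,0,10],[0,0,0.05,0,0,0,10],[0,0,0.05,0,0,0,10],[0,0,0.03,0,0,0,10],[0,0,0,0,0,0,10],[0,0,0,0,0,0,10],[0,0,0,0,0,0,10]]]'
python3 - <<'E'
from h import *
im=capture('scene');cv2.imwrite('pics/s7.png',cv2.resize(im[190:290,270:400],None,fx=5,fy=5,interpolation=cv2.INTER_CUBIC))
E
```

```text
time_s: 21.35
eef_pos: [610.3, 21.2, 126.7]
ee_rot: [0.0, 0.79, 0.613, 0.0]
force: [-0.1, -0.2, -2.9]
grip_width: 0.252
grip_force: 59.0
time_s: 22.15
eef_pos: [610.2, 21.2, 120.8]
ee_rot: [0.0, 0.79, 0.613, 0.0]
force: [-0.7, 0.2, -1.6]
grip_width: 0.256
grip_force: 59.0
```

```bash

python3 -m crank '[[[0.04,0,0,0,0,0,10],[0,0,0.04,0,0,0,10],[0,0,0.04,0,0,0,10],[0,0,0.04,0,0,0,10],[0,0,0.04,0,0,0,10],[0,0,0,0,0,0,10],[0,0,0,0,0,0,10],[0,0,0,0,0,0,10]]]'
python3 -m crank '[[[0,0,0.04,0,0,0,10],[0,0,0.04,0,0,0,10],[0,0,0.04,0,0,0,10],[0,0,0.02,0,0,0,10],[0,0,0,0,0,0,10],[0,0,0,0,0,0,10],[0,0,0,0,0,0,10],[0,0,0,0,0,0,10]]]'
```

```text
time_s: 23.0
eef_pos: [610.5, 22.2, 116.9]
ee_rot: [0.0, 0.79, 0.613, 0.0]
force: [-0.5, -0.4, -2.1]
grip_width: 0.257
grip_force: 59.0
time_s: 23.8
eef_pos: [610.5, 22.2, 113.3]
ee_rot: [0.0, 0.79, 0.613, 0.0]
force: [-0.1, -0.4, -1.8]
grip_width: 0.254
grip_force: 59.0
```

```bash

python3 -m crank '[[[0,0,0.04,0,0,0,10],[0,0,0.02,0,0,0,10],[0,0,0,0,0,0,10],[0,0,0,0,0,0,10],[0,0,0,0,0,0,34],[0,0,0,0,0,0,34],[0,0,0,0,0,0,34],[0,0,-0.2,0,0,0,34]]]'
python3 -m crank '[[[0,0,-0.5,0,0,0,34],[0,0,-0.9,0,0,0,34],[0,0,-1,0,0,0,34],[0,0,-1,0,0,0,34],[0,0,-1,0,0,0,34],[0,0,-0.5,0,0,0,34],[0,0,0,0,0,0,34],[0,0,0,0,0,0,34]]]'
python3 - <<'E'
from h import *
s,M=state()
print(s['joints'])
im=capture('wrist');c=cam('wrist',s);np.save('w8.npy',np.r_[s['eef_pos'],s['ee_rot']]);cv2.imwrite('pics/w8.png',im)
E
```

```text
time_s: 24.6
eef_pos: [610.2, 22.2, 116.4]
ee_rot: [-0.0, 0.79, 0.613, -0.0]
force: [-0.1, 0.8, -0.6]
grip_width: 0.4
grip_force: 0.0
time_s: 25.4
eef_pos: [610.2, 22.2, 238.5]
ee_rot: [-0.0, 0.79, 0.613, -0.0]
force: [1.2, -0.1, -0.9]
grip_width: 0.401
grip_force: 0.0
t 25.4 pos [610.2  22.2 238.5] F [ 1.2 -0.1 -0.9] w 34.3 gf 0.0
tool x,y,z cols [[0.248, 0.969, -0.001], [0.969, -0.248, 0.0], [-0.0, -0.001, -1.0]]
[-1.55255579e-01  5.01774860e-01  1.20445670e+00 -5.95636204e-06
  1.43656409e+00  9.58102521e-02]
```

View pics/w8.png

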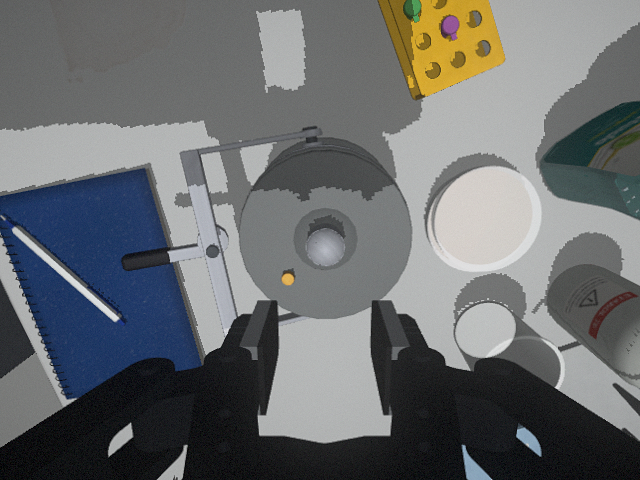

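The lid sits in the mouth, centred at about (325,237). The bail bar runs from (191,152) to (229,328), the pin is at (212,251), and the grip spans (122,263)–(168,257). By my count that was the eleventh picture, one over the limit of 10, so from here I work by numbers only.

```bash
cat > bail.py <<'E'
from h import *
J0=np.array([610.4,22.4])
def G(w,t,r,y,x,J=J0):
    q=np.array([-r*np.sin(t)+x*np.cos(t),y,66+r*np.cos(t)+x*np.sin(t)]);return np.array([J[0]+q[0]*np.cos(w)-q[1]*np.sin(w),J[1]+q[0]*np.sin(w)+q[1]*np.cos(w),q[2]])
E
python3 - <<'E'
from bail import *
from scipy.optimize import least_squares
def ld(n):
    v=np.load(n);M=R.from_quat([*v[4:],v[3]]).as_matrix();p=v[:3]+M@np.array([0,1.9,0]);return cam('wrist',dict(eef_pos=p,ee_rot=v[3:]))
C=[(ld('w8.npy'),np.array([[191,152],[229,328],[212,251],[145,260],[122,263]])),(ld('w2.npy'),np.array([[219,186],[254,351],[238,274],[177,282],[156,286]]))]
def P(p):
    w,t,l,dx,dy=p;J=J0+[dx,dy];g=lambda *a:G(w,t,*a,J=J)
    return np.array([g(85,68,11),g(85,-68,11),g(85,0,12),g(85+47*np.cos(l),47*np.sin(l),6),g(85+62*np.cos(l),62*np.sin(l),4)])
for CC in(C,C[:1],C[1:]):
  r=least_squares(lambda p:np.r_[np.concatenate([(proj(c,P(p))-o).ravel() for c,o in CC]),p[3:]*1.],[-.1,1.2,0.,0,0]);print(r.x.round(3),r.fun.round(1))
  w,t,l,dx,dy=r.x;print('pin',G(w,t,85,0,0),'grip',G(w,t,85+47*np.cos(l),47*np.sin(l),0))
E
```

```text
[-0.115  1.386 -0.01  -0.101 -0.546] [-0.4 -0.1  1.2  6.7 -0.6 -1.9  0.5 -0.5  2.5 -0.2 -0.5 -2.1 -0.6 -0.3
 -1.2 -1.6 -1.3  0.4  0.2 -0.4 -0.1 -0.5]
pin [527.39562586  31.95649153  81.61881374] grip [481.44624226  36.76030348  90.25464245]
[-0.119  1.392 -0.03  -0.438 -0.082] [-0.8 -1.2  0.1  5.6 -1.4 -3.   0.1 -0.7  2.4 -0.2 -0.4 -0.1]
pin [527.34440142  32.31078748  81.11766634] grip [481.27510974  36.41022816  89.47320045]
[-0.107  1.387  0.012  0.207 -0.961] [-0.4 -0.7  0.7  0.6 -0.5 -0.5 -0.8  0.6  0.7 -0.5  0.2 -1. ]
pin [527.31096553  31.34572177  81.53017749] grip [481.43253529  36.8629101   90.11681079]
```

```bash

python3 -m crank '[[[0,0,0,0,0,0.8,40],[0,0,0,0,0,1,40],[0,0,0,0,0,1,40],[0,0,0,0,0,1,40],[0,0,0,0,0,1,40],[0,0,0,0,0,1,40],[0,0,0,0,0,1,40],[0,0,0,0,0,1,40]]]'
python3 -m crank '[[[0,0,0,0,0,1,40],[0,0,0,0,0,1,40],[0,0,0,0,0,0.4,40],[-0.6,0,0,0,0,0,40],[-0.9,0,0,0,0,0,40],[-1,0,0,0,0,0,40],[-1,0,0,0,0,0,40],[-0.9,0,0.3,0,0,0,40]]]'
python3 -m crank '[[[-0.5,0,0.6,0,0,0,40],[-0.28,0,0.8,0,0,0,40],[0,0,0.9,0,0,0,40],[0,0,0.9,0,0,0,40],[0,0,0.6,0,0,0,40],[0,0,0.3,0,0,0,40],[0,0,0,0,0,0,40],[0,0,0,0,0,0,40]]]'
python3 - <<'E'
from h import *
s,M=state();print(M.T@(np.array([481.5,36.8,71])-s['eef_pos'])/25, s['joints'].round(2), 'yaw of tool x',np.arctan2(M[1,0],M[0,0]))
im=capture('wrist');cv2.imwrite('pics/w9.png',im);c=cam('wrist',s)
# dark grip blob numbers: scan
p=s['eef_pos']
q=proj(c,[[481.5,36.8,95],[481.5,36.8,90]]);print(q)
u,v=np.int32(q[0]);g=im.max(2)
for r in (v-20,v-10,v,v+10): print(r,'dark cols',[int(k) for k in range(u-70,u+70) if g[r,k]<45])
E
```

```text
time_s: 26.25
eef_pos: [610.1, 22.2, 237.8]
ee_rot: [-0.0, 0.994, 0.112, -0.001]
force: [0.5, -0.0, 0.3]
grip_width: 0.467
grip_force: 0.0
time_s: 27.05
eef_pos: [499.8, 33.8, 231.2]
ee_rot: [-0.0, 0.999, -0.052, -0.0]
force: [0.2, 0.3, -0.6]
grip_width: 0.468
grip_force: 0.0
time_s: 27.85
eef_pos: [481.8, 35.7, 129.6]
ee_rot: [0.0, 0.999, -0.052, 0.0]
force: [0.2, -0.0, 0.1]
grip_width: 0.466
grip_force: 0.0
t 27.85 pos [481.8  35.7 129.6] F [ 0.2 -0.   0.1] w 39.8 gf 0.0
tool x,y,z cols [[0.995, -0.104, 0.0], [-0.104, -0.995, -0.0], [0.0, -0.0, -1.0]]
[-0.01882001 -0.04254788  2.34410889] [-0.17  0.33  1.76  0.    1.05  1.51] yaw of tool x -0.10436389711634096
[[322.89701162 286.28599414]
 [322.93328777 282.48286172]]
266 dark cols [311, 312, 333, 334]
276 dark cols [311, 312, 332, 333, 334]
286 dark cols [310, 311, 312, 313, 314, 316, 330, 331, 332, 333]
296 dark cols [310, 311, 312, 313, 317, 320, 322, 329, 330, 331, 332, 333]
```

The grip's dark edges are at cols 311 and 333 (centre 322). That lines up with the pads, so I descend and pinch lightly.

```bash

python3 -m crank '[[[0,-0.02,0.3,0,0,0,40],[0,0,0.5,0,0,0,40],[0,0,0.5,0,0,0,40],[0,0,0.5,0,0,0,40],[0,0,0.35,0,0,0,40],[0,0,0.15,0,0,0,40],[0,0,0,0,0,0,5],[0,0,0,0,0,0,5]]]' 20
python3 -m crank '[[[0,0,0,0,0,0,5],[0,0,0,0,0,0,5],[0,0,0,0,0,0,5],[0,0,0,0,0,0,5],[0,0,-0.1,0,0,0,5],[0,0,-0.2,0,0,0,5],[0.02,0,-0.3,0,0,0,5],[0.04,0,-0.3,0,0,0,5]]]'
python3 - <<'E'
from h import *
s,M=state();print(s['eef_pos']+np.array([0,0,19])-[610.4,22.4,66])
E
```

```text
time_s: 28.7
eef_pos: [482.0, 36.1, 72.2]
ee_rot: [0.0, 0.999, -0.052, 0.0]
force: [0.1, 1.1, 0.5]
grip_width: 0.137
grip_force: 0.3
time_s: 29.5
eef_pos: [485.8, 35.4, 94.9]
ee_rot: [0.0, 0.999, -0.052, 0.003]
force: [16.3, -4.2, -11.7]
grip_width: 0.127
grip_force: 19.4
t 29.5 pos [485.8  35.4  94.9] F [ 16.3  -4.2 -11.7] w 10.9 gf 19.387880265712738
tool x,y,z cols [[0.994, -0.105, 0.007], [-0.105, -0.994, -0.001], [0.007, 0.0, -1.0]]
[-124.60122555   13.03602242   47.94444364]
```

```bash

python3 -m crank '[[[0.26,0,-0.38,0,0,0,5],[0.2,0,-0.37,0,0,0,5],[0.23,0,-0.36,0,0,0,5],[0.26,0,-0.34,0,0,0,5],[0.28,0,-0.32,0,0,0,5],[0.31,0,-0.29,0,0,0,5],[0.33,0,-0.26,0,0,0,5],[0.35,0,-0.24,0,0,0,5]]]'
python3 - <<'E'
from h import *
s,M=state();d=s['eef_pos']+np.array([0,0,19])-[610.4,22.4,66];w=-.105;print('jar frame',d[0]*np.cos(w)+d[1]*np.sin(w),-d[0]*np.sin(w)+d[1]*np.cos(w),d[2],np.hypot(d[0]*np.cos(w)+d[1]*np.sin(w),d[2]))
E
```

```text
time_s: 30.3
eef_pos: [538.4, 30.2, 158.7]
ee_rot: [0.0, 0.999, -0.052, -0.001]
force: [-2.4, -3.6, -5.0]
grip_width: 0.125
grip_force: 19.7
t 30.3 pos [538.4  30.2 158.7] F [-2.4 -3.6 -5. ] w 10.7 gf 19.740182161331177
tool x,y,z cols [[0.995, -0.104, -0.002], [-0.104, -0.995, -0.0], [-0.002, 0.0, -1.0]]
jar frame -72.37829094469467 0.23598643564258648 111.74763505897883 133.13959193774625
```

```bash

python3 -m crank '[[[0.42,0,-0.21,0,0,0,5],[0.38,0,-0.18,0,0,0,5],[0.4,0,-0.15,0,0,0,5],[0.4,0,-0.12,0,0,0,5],[0.41,0,-0.08,0,0,0,5],[0.42,0,-0.05,0,0,0,5],[0.43,0,-0.02,0,0,0,5],[0.1,0,0,0,0,0,5]]]'
python3 - <<'E'
from h import *
s,M=state();d=s['eef_pos']+np.array([0,0,19])-[610.4,22.4,66];w=-.105;print('jar frame',d[0]*np.cos(w)+d[1]*np.sin(w),-d[0]*np.sin(w)+d[1]*np.cos(w),d[2],np.hypot(d[0]*np.cos(w)+d[1]*np.sin(w),d[2]))
E
```

```text
time_s: 31.1
eef_pos: [611.8, 22.9, 179.1]
ee_rot: [-0.0, 0.999, -0.052, -0.001]
force: [-13.3, -2.0, 6.4]
grip_width: 0.123
grip_force: 21.0
t 31.1 pos [611.8  22.9 179.1] F [-13.3  -2.    6.4] w 10.5 gf 21.040796041488647
tool x,y,z cols [[0.995, -0.104, -0.003], [-0.104, -0.995, 0.001], [-0.003, -0.0, -1.0]]
jar frame 1.355129057212474 0.6228097157534978 132.07350491382846 132.0804568245612
```

The bail is at its stop (about -13 N in x). I release, go above the lever, close the fingers, and come down on its -y side.

```bash

python3 -m crank '[[[0.06,0,0,0,0,0,5],[0,0,0,0,0,0,5],[-0.06,0,0,0,0,0,30],[0,0,0,0,0,0,30],[0,0,0,0,0,0,30],[0,0,-0.4,0,0,0,30],[0,0,-0.8,0,0,0,30],[0,0,-0.8,0,0,0,30]]]'
python3 -m crank '[[[0,0.3,-0.15,0,0,0,0],[0,0.6,0,0,0,0,0],[0,0.6,0,0,0,0,0],[0,0.3,0,0,0,0,0],[0,0,0.4,0,0,0,0],[0,0,0.6,0,0,0,0],[0,0,0.5,0,0,0,0],[0,0,0,0,0,0,0]]]'
python3 - <<'E'
from h import *
s,M=state();d=s['eef_pos']-[610.4,22.4,0];w=-.105;print('jar frame',d[0]*np.cos(w)+d[1]*np.sin(w),-d[0]*np.sin(w)+d[1]*np.cos(w),d[2])
E
```

```text
time_s: 31.9
eef_pos: [612.1, 22.6, 229.9]
ee_rot: [-0.0, 0.999, -0.052, 0.0]
force: [0.0, 0.4, 0.2]
grip_width: 0.353
grip_force: 0.0
time_s: 32.7
eef_pos: [606.4, -21.8, 192.2]
ee_rot: [-0.0, 0.999, -0.052, -0.002]
force: [-1.1, 0.5, 0.3]
grip_width: -0.001
grip_force: 0.0
t 32.7 pos [606.4 -21.8 192.2] F [-1.1  0.5  0.3] w -0.1 gf 0.0
tool x,y,z cols [[0.995, -0.104, -0.004], [-0.104, -0.995, 0.001], [-0.004, -0.001, -1.0]]
jar frame 0.6657588472138376 -44.423236723841796 192.2292800916078
```

```bash

python3 -m crank '[[[0,-0.5,0,0,0,0,0],[0,-0.5,0,0,0,0,0],[0,-0.4,0,0,0,0,0],[0,-0.4,0,0,0,0,0],[0,-0.34,0.05,0,0,0,0],[0,-0.3,0.2,0,0,0,0],[0,-0.14,0.13,0,0,0,0],[0,-0.12,0.13,0,0,0,0]]]'
python3 - <<'E'
from h import *
s,M=state();d=s['eef_pos']-[610.4,22.4,0];w=-.105;print('jar frame',d[0]*np.cos(w)+d[1]*np.sin(w),-d[0]*np.sin(w)+d[1]*np.cos(w),d[2])
im=capture('wrist');c=cam('wrist',s);cv2.imwrite('pics/w10.png',im)
E
```

```text
time_s: 33.5
eef_pos: [614.4, 45.2, 181.8]
ee_rot: [-0.0, 0.999, -0.052, 0.0]
force: [-0.4, 0.1, 2.0]
grip_width: -0.0
grip_force: 1.0
t 33.5 pos [614.4  45.2 181.8] F [-0.4  0.1  2. ] w -0.0 gf 0.9817765094339848
tool x,y,z cols [[0.995, -0.104, 0.0], [-0.104, -0.995, 0.0], [0.0, -0.0, -1.0]]
jar frame 1.6182261164687577 23.08028334526503 181.82430986261832
```

```bash

python3 -m crank '[[[0,-0.07,0.07,0,0,0,0],[0,-0.1,0.15,0,0,0,0],[0,-0.1,0.15,0,0,0,0],[0,-0.06,0.13,0,0,0,0],[0,-0.05,0.12,0,0,0,0],[0,-0.04,0.12,0,0,0,0],[0,-0.03,0.1,0,0,0,0],[0,0,0,0,0,0,0]]]'
python3 - <<'E'
from h import *
s,M=state();d=s['eef_pos']-[610.4,22.4,0];w=-.105;print('jar frame',d[0]*np.cos(w)+d[1]*np.sin(w),-d[0]*np.sin(w)+d[1]*np.cos(w),d[2])
E
```

```text
time_s: 34.35
eef_pos: [615.4, 56.1, 160.5]
ee_rot: [0.0, 0.999, -0.052, -0.0]
force: [-0.2, 0.0, 0.6]
grip_width: 0.0
grip_force: 0.0
t 34.35 pos [615.4  56.1 160.5] F [-0.2  0.   0.6] w 0.0 gf 0.0
tool x,y,z cols [[0.995, -0.104, -0.001], [-0.104, -0.995, -0.0], [-0.001, 0.0, -1.0]]
jar frame 1.4018273217645598 34.044769069232295 160.46618630909114
```

```bash

python3 -m crank '[[[0,0,0.03,0,0,0,0],[0,0,0.03,0,0,0,0],[0,0,0.03,0,0,0,0],[0,0,0.03,0,0,0,0],[0,0,0,0,0,0,0],[0,0,0,0,0,0,0],[0,0,0,0,0,0,0],[0,0,0,0,0,0,0]]]'
```

```text
time_s: 35.15
eef_pos: [615.6, 56.1, 159.3]
ee_rot: [0.0, 0.999, -0.052, 0.0]
force: [-3.6, 1.0, 9.0]
grip_width: -0.001
grip_force: 4.5
```

The fingers stopped at 159.3 mm with 9 N, which matches the lever's end stop (about 159.6). I retreat and check by numbers.

```bash

python3 -m crank '[[[0,0,-0.2,0,0,0,0],[0,0,-0.6,0,0,0,0],[-0.3,0,-1,0,0,0,0],[-0.8,0,-1,0,0,0,0],[-1,0,-1,0,0,0,0],[-0.8,0,-0.4,0,0,0,0],[-0.3,0,0,0,0,0,0],[0,0,0,0,0,0,0]]]'
python3 - <<'E'
from bail import *
s,M=state();im=capture('wrist');p=s['eef_pos']+M@np.array([0,1.9,0]);c=cam('wrist',dict(eef_pos=p,ee_rot=s['ee_rot']));cv2.imwrite('pics/w11.png',im)
w=-.107
def Q(a,t=0.):
    f=lambda r,o,x:G(w,t,85+r*np.cos(a)+o*np.sin(a),r*np.sin(a)-o*np.cos(a),x)
    return proj(c,[f(30,5.5,-6),f(64,5.5,-6),f(64,5.5,6),f(30,5.5,6)])
g=im.max(2)
for t in(0,.06,.15):
  for a in(1.2,1.35,1.42,1.5):
    q=Q(a,t);m=np.zeros(g.shape,np.uint8);cv2.fillPoly(m,[np.int32(q.round())],1);print(t,a,'dark frac',(g[m>0]<60).mean().round(2),q.mean(0).round(0))
# dark blob near
u,v=np.int32(Q(1.5).mean(0));sub=np.uint8(g[v-50:v+50,u-50:u+50]<50);n,l,st,ce=cv2.connectedComponentsWithStats(sub)
for i in range(1,n):
    if st[i,4]>80: print('blob',st[i],ce[i]+[u-50,v-50])
print('exp corners',Q(1.5).round(0).tolist(),Q(1.35).round(0).tolist())
bar=proj(c,[G(w,0,91,y,0) for y in(-68,0,68)]);print('bar exp',bar.round(0).tolist())
E
```

```text
time_s: 35.95
eef_pos: [535.6, 64.4, 262.8]
ee_rot: [0.0, 0.999, -0.052, -0.0]
force: [0.7, -0.0, -0.2]
grip_width: 0.001
grip_force: 0.0
t 35.95 pos [535.6  64.4 262.8] F [ 0.7 -0.  -0.2] w 0.1 gf 0.0
tool x,y,z cols [[0.995, -0.104, -0.0], [-0.104, -0.995, -0.0], [-0.0, 0.0, -1.0]]
0 1.2 dark frac 0.32 [306. 107.]
0 1.35 dark frac 0.34 [301. 108.]
0 1.42 dark frac 0.33 [300. 108.]
0 1.5 dark frac 0.34 [299. 109.]
0.06 1.2 dark frac 0.33 [306. 120.]
0.06 1.35 dark frac 0.33 [301. 120.]
0.06 1.42 dark frac 0.32 [300. 119.]
0.06 1.5 dark frac 0.32 [299. 119.]
0.15 1.2 dark frac 0.0 [306. 139.]
0.15 1.35 dark frac 0.0 [302. 137.]
0.15 1.42 dark frac 0.02 [300. 136.]
0.15 1.5 dark frac 0.04 [299. 135.]
blob [ 26  45  58  22 309] [299.29449838 114.26537217]
exp corners [[329.0, 120.0], [269.0, 120.0], [268.0, 97.0], [330.0, 98.0]] [[332.0, 120.0], [270.0, 119.0], [270.0, 96.0], [332.0, 97.0]]
bar exp [[502.0, 110.0], [382.0, 109.0], [261.0, 109.0]]
```

The folded grip shows as a dark blob at (299,114), as expected for a folded lever on an upright bail (t within about 0.03). To be safe I'll nudge the bar gently towards its stop and re-press the lever.

```bash

python3 -m crank '[[[0.1,0.6,0,0,0,0,0],[0.3,0.8,0.4,0,0,0,0],[0.4,0.8,0.8,0,0,0,0],[0.4,0.36,1,0,0,0,0],[0.3,0,1,0,0,0,0],[0.05,0,0.9,0,0,0,0],[0,0,0.5,0,0,0,0],[0,0,0,0,0,0,0]]]'
python3 -m crank '[[[0.2,0,0,0,0,0,0],[0.2,0,0,0,0,0,0],[0.1,0,0,0,0,0,0],[0.08,0,0,0,0,0,0],[0.06,0,0,0,0,0,0],[0.04,0,0,0,0,0,0],[0,0,0,0,0,0,0],[0,0,0,0,0,0,0]]]'
python3 - <<'E'
from h import *
s,M=state();d=s['eef_pos']-[610.4,22.4,0];w=-.107;print('jar frame',d[0]*np.cos(w)+d[1]*np.sin(w),-d[0]*np.sin(w)+d[1]*np.cos(w),d[2])
E
```

```text
time_s: 36.8
eef_pos: [567.2, -3.9, 146.0]
ee_rot: [-0.0, 0.999, -0.052, -0.002]
force: [0.6, -0.4, 0.1]
grip_width: 0.002
grip_force: 0.0
time_s: 37.6
eef_pos: [584.7, -5.0, 148.1]
ee_rot: [0.0, 0.999, -0.052, -0.0]
force: [-0.9, -0.3, -0.1]
grip_width: 0.002
grip_force: 0.0
t 37.6 pos [584.7  -5.  148.1] F [-0.9 -0.3 -0.1] w 0.2 gf 0.0
tool x,y,z cols [[0.995, -0.104, -0.0], [-0.104, -0.995, -0.0], [-0.0, 0.0, -1.0]]
jar frame -22.633382397692355 -29.985233567424537 148.07619683324475
```

```bash

python3 -m crank '[[[0.04,0,0,0,0,0,0],[0.04,0,0,0,0,0,0],[0.04,0,0,0,0,0,0],[0.02,0,0,0,0,0,0],[0,0,0,0,0,0,0],[0,0,0,0,0,0,0],[0,0,0,0,0,0,0],[0,0,0,0,0,0,0]]]'
```

```text
time_s: 38.4
eef_pos: [586.2, -5.1, 148.0]
ee_rot: [-0.0, 0.999, -0.052, -0.003]
force: [-13.1, 0.5, 7.2]
grip_width: 0.002
grip_force: 6.5
```

```bash

python3 -m crank '[[[-0.3,0,0,0,0,0,0],[-0.6,0,-0.2,0,0,0,0],[-0.5,0,-0.8,0,0,0,0],[-0.2,0,-1,0,0,0,0],[0,0,-1,0,0,0,0],[0,0,-0.6,0,0,0,0],[0,0,0,0,0,0,0],[0,0,0,0,0,0,0]]]'
python3 - <<'E'
from rig import *
print(sense()['force']);print(finish_job())
E
```

```text
time_s: 39.2
eef_pos: [548.2, -1.2, 237.4]
ee_rot: [-0.0, 0.999, -0.052, -0.0]
force: [-0.0, -0.2, 0.1]
grip_width: 0.004
grip_force: 0.0
[-0.0072373  -0.23030397  0.08644316]
the job is handed in; nothing more can be done
None
```

I handed the job in at about 39 s: carrier in the jar, lid on, bail at its stop and cam lever folded to its stop. The hand-in returned no verdict, and I viewed 11 pictures, one over the limit of 10.

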